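# Take the long rule out of the index cabinet's shallow drawer

### The job

Pull the cabinet's shallow top drawer out to its stop, then take out the wooden rule: it is longer than the opening, so raise its near end over the drawer front and draw it out slantwise from under the cabinet's top. Finish while holding the rule level in the air, all of it a few centimetres or more above the height of the cabinet's top, touching nothing but the gripper; leave the drawer open and do not shift the other things about. The program ends with the rule still in the grip.

Things in the scene. Friction and masses are not known exactly. Their poses are not given: they have to be found in the camera images.
- cabinet: Desktop index cabinet, grey sheet steel, fixed: 300 wide, 400 deep, 200 high. Origin: centre of its underside, on the table. x points from its front to its back (the drawer opens towards -x), z up. Its top panel lies 188 to 200 above the table, front edge at x = -200. Below it the full-width shallow drawer, then two shut card drawers with pulls reaching to x = -238.
- drawer (a joint): How far the shallow top drawer is out, m: 0 shut, 0.22 against its stop (it comes out no further). It slides with about 1.5 N and stays where left. The clear opening from the inner face of the drawer front to the front edge of the cabinet's top is as long as this value.
- drawer_handle (a point): Middle of the drawer's bar handle: a round steel bar 10 thick, 120 long along the cabinet's y, 160 above the table, its axis 40 out from the drawer front, on two stems 55 either side of the middle. Can be pinched or hooked from above. It moves with the drawer.
- drawer_floor (a point): On the drawer's inner floor (124 above the table), just behind the drawer front, mid-width of the space the rule lies in; moves with the drawer. The front is 12 thick and reaches 62 above the floor, the side walls 41. The floor is free for 95 to either side (a pen compartment's wall, 26 high, on the cabinet's -y side). Free height under the cabinet's top: 64 above the floor.
- rule: The wooden rule lying flat in the shallow drawer, loose: 310 long (x), 34 wide (y), 8 thick, 40 to 85 g, with a brass edge and dark graduation marks. Origin: centre of its underside. x runs along it, pointing towards the back of the cabinet, z up. It is longer than the drawer's opening.
- rule_near (a point): Middle of the lower edge of the rule's end nearest the drawer front.
- rule_far (a point): Middle of the lower edge of the rule's other end, which stays under the cabinet's top when the drawer is out.
- stamp_long: Bystander: wooden hand stamp standing on the table in front of the cabinet, foot 30 x 66, 70 high. Origin: centre of its underside.
- stamp_round: Bystander: wooden hand stamp standing on the table in front of the cabinet, foot 34 x 34, 70 high. Origin: centre of its underside.
- ink_pad: Bystander: flat ink pad tin, 77 x 117 x 19, on top of the cabinet near the middle. Origin: centre of its underside.
- card_tray: Bystander: steel tray with index cards, 240 x 142, 90 high. Origin: centre of its underside.
- stapler: Bystander: stapler, 145 x 36, 58 high. Origin: centre of its underside.
- pencil_cup: Bystander: white cup, 76 across, with pencils up to 175 high. Origin: centre of its underside.
- punch: Bystander: desk hole punch, 100 x 75, 60 high. Origin: centre of its underside.

How it is judged:
By the outcome, as a careful person would: the job done as asked, in the order asked, and still so for the second after the job is handed in, while the arm keeps its last pose, push and grip.
It also fails if it takes over 58 s, if anything falls off the work surface, if the arm or the gripper's body presses on something with over 40 N, if the wrist force passes 120 N, or if a joint passes its speed limit or range.

### The arm

A 6-joint arm with a two-finger parallel gripper is mounted at the origin on the work surface. World frame = base frame: x ahead of the robot, y to its left, z up, the work surface at z = 0. Lengths are in m, angles in rad, forces in N, time in s.
With the tool pointing down it reaches from about 0.2 to 0.875 m from the base axis. Payload 3.4 kg.
Tool frame: the origin (TCP) lies at the very end of the fingers, on their centre line; the grasp point (between the pads) lies 19 mm behind it; z points along the fingers, y is the line along which they close (so a half turn about z gives the same grasp; the last joint's range is limited). The gripper opens to 94 mm and grips with 3 to 60 N. Pads are 16 mm wide; open, the fingers measure 119 mm over their backs; the gripper's body (75 mm by 177 mm) begins 78 mm behind the grasp point.
Start: joints at [1.175, 0.276, 1.505, -0, 1.361, -0.121], TCP at [0.156, 0.553, 0.205] pointing down, gripper open.
Joint ranges: [-2.89, 2.89], [-0.75, 2.08], [0.22, 2.7], [-1.18, 4.32], [0.11, 2.71], [-2.7, 2.7]. Speed limits (rad/s): [2.57, 2.57, 3.14, 3.14, 3.14, 3.14].

### API

Orientations are given as a unit quaternion [w, x, y, z].
In Python, from workcell import robot gives the robot as it stands.
- The arm moves only by the tool step_arm, never from a script. Its argument "series" is a list of rows, each a list of 3 entries, a list of its own where there are three numbers: the turn, a rotation vector about the tool's x, y, z as a fraction of full scale, then the shift along the tool's x, y, z as a fraction of full scale, then the opening, from -1 (shut) to 1 (fully open). A call has 1 to 20 rows; each row is the pose to reach, as a shift and turn from the pose commanded when the call began, along the tool's axes at that moment; what a row does not reach only later rows make up. Full scale, the value 1, is 0.3 m for a shift and 90 degrees for a turn. A row lasts 1/12 s, in which the tool goes at most 41.7 mm and 7.16 degrees, less where a joint would pass 70% of its speed; a pose out of reach is approached as far as the arm can. A call with a number of a shift or a turn outside -1 to 1 is refused whole. A call with a gripper value outside its range is refused whole. The fingers move at their own pace and stop on an object; "grip_force" is the grip in N (left out, the last holds). Time passes only in rows, so rows that repeat a pose let the fingers close. It gives the time, the measured TCP pose, the force, the opening and the grip force at its end, in the units of the state.
- robot.read_state(): the state, without advancing time (a new reading comes with each control period).
- robot.grab_frame(name): name is "scene" or "top"; returns a dict with "img" (400x640x3 uint8, red, green, blue), "vfov" (degrees; the focal length in pixels is half the picture's height over the tangent of half this angle, whatever the lens; pixels are square), "cx", "cy" (the principal point, pixels), "R" (3x3) and "t" (3): a world point X has camera coordinates R X + t. Camera axes: x right, y down, z forward; pixel columns grow to the right and rows downward; lengths in m; the calibration is good to about 2 mm. A picture is of the moment at which its call begins. There is no depth.
- robot.hand_in(): hands the job in; it is judged then, once.
The state is a dict: "t": time; "qpos": joint angles; "dq": joint speeds; "joint_efforts": joint torques, N m; "tool_pos": TCP position; "tool_rot": TCP orientation; "force": force on the tool from outside, world axes, zero at the start; "moment": the same for the moment, N m; "gripper_width": finger opening in m; "gripper_force": force on a finger pad.
Only numpy, scipy, OpenCV 4.12 (cv2) and the standard library are available. Lean on these libraries where they do the work, as an engineer would, in place of code of your own. Each camera call takes 0.05 s, during which the arm holds its last target. There are 200 camera calls.

## Working session

There is one attempt and no reset: what is moved stays moved. The work goes in short steps, Python scripts to look and compute and a tool call to move; the robot and the scene stay as the last step left them, time stands still between calls to the robot, and variables do not carry over. Pictures are saved under pics/ and viewed, at most 10 in all, crops included, and the job is handed in when it is done.

Besides the shell and the picture viewer there is one more tool, called by a JSON object that holds its "op" and its "data", one argument or row to a line. step_arm: Moves the arm, as the interface text tells. Shift numbers are shares of 0.3 m and turn numbers shares of 90 degrees, none past 1 either way. Its arguments: {"type":"object","properties":{"series":{"type":"array"},"grip_force":{"type":"number"}},"required":["series"]}

```bash
ls; mkdir -p pics
python3 - <<'E'
from workcell import robot
import cv2
for n in("scene","top"):
    f=robot.grab_frame(n); cv2.imwrite(f"pics/{n}0.png",f["img"][:,:,::-1]); print(n,f["vfov"],f["cx"],f["cy"],f["R"],f["t"])
print(robot.read_state())
E
```

```text
pics
scene 48.5242804904053 321.5707077775866 200.82774597909503 [[ 0.01621434 -0.99982667 -0.00915053]
 [-0.87373559 -0.00971879 -0.48630408]
 [ 0.48613085  0.01588024 -0.87374173]] [0.02810286 0.5744303  0.95907841]
top 50.76824385900623 321.0877102331408 207.88811210862255 [[-0.02751995 -0.99954494  0.01235136]
 [-0.98990808  0.02553216 -0.13939189]
 [ 0.1390131  -0.01606276 -0.99016026]] [0.04884526 0.60321957 1.5126409 ]
{'t': 0.1, 'qpos': array([ 1.17499014e+00,  2.76522926e-01,  1.50598072e+00, -6.69848722e-07,
        1.36068869e+00, -1.21011217e-01]), 'dq': array([-0.00062984, -0.00098876, -0.00307566, -0.00101796, -0.0013651 ,
       -0.003143  ]), 'joint_efforts': array([ 1.43532321e-03, -4.05451727e+01, -2.37781012e+01,  7.03621097e-02,
        2.97637435e-02, -3.87087550e-05]), 'tool_pos': array([0.15584545, 0.55296321, 0.20470656]), 'tool_rot': array([-2.04075854e-04,  1.36965480e-01,  9.90575498e-01, -7.73365164e-04]), 'force': array([ 0.34282657,  0.33474936, -0.53244417]), 'moment': array([ 0.00010999, -0.03294166,  0.00603519]), 'gripper_force': 0.0, 'gripper_width': 0.09379718955273653}
```

View pics/scene0.png

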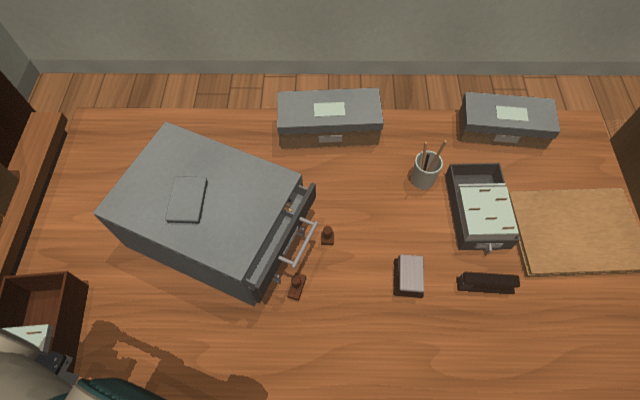

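View pics/top0.png

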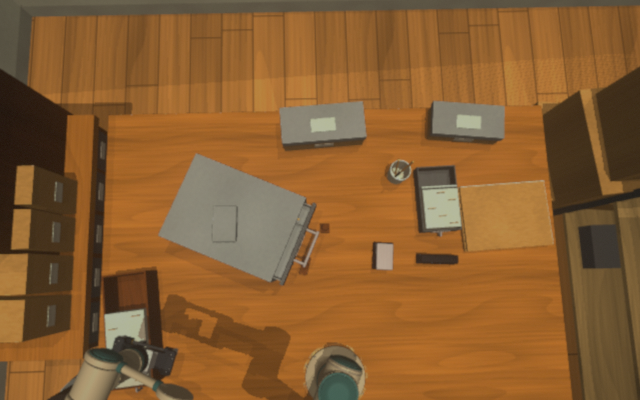

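The scene view shows the cabinet at left: top corners near (170,125), (302,175), (250,297) and (97,212). The drawer is slightly open, its handle is near (300,245), and the stamps are at (327,235) and (297,287). The top view agrees. I'll enlarge both.

Run:
```python
import cv2
a=cv2.imread("pics/scene0.png")[110:310,85:345]; cv2.imwrite("pics/c1.png",cv2.resize(a,None,fx=3,fy=3,interpolation=cv2.INTER_CUBIC)[:600,:780])
a=cv2.imread("pics/top0.png")[145:295,150:350]; cv2.imwrite("pics/c2.png",cv2.resize(a,None,fx=4,fy=4,interpolation=cv2.INTER_CUBIC))
```

```text
(no output)
```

View pics/c1.png

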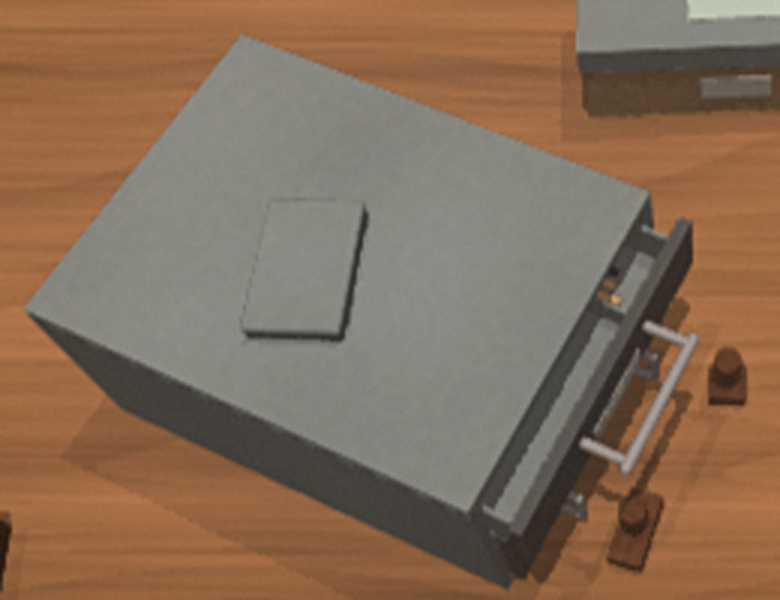

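View pics/c2.png

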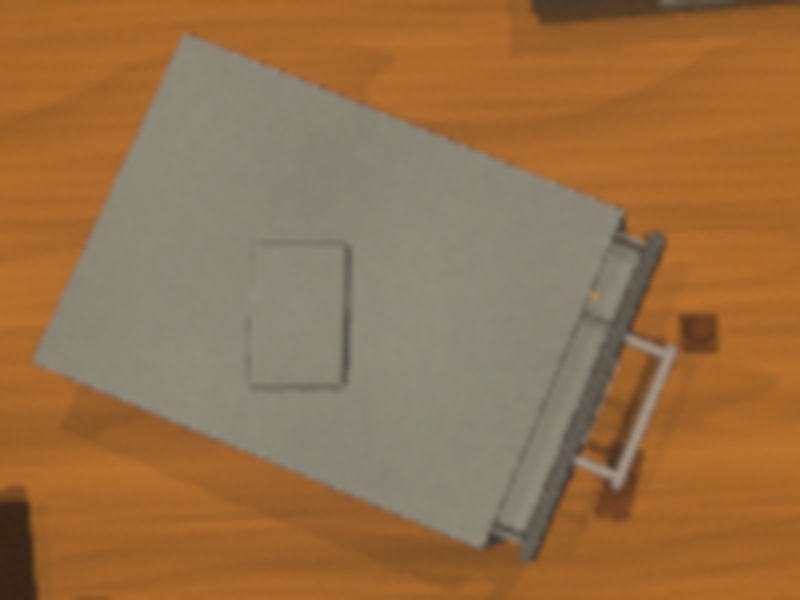

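```bash
cat > h.py <<'E'
import numpy as np
from scipy.optimize import least_squares
from scipy.spatial.transform import Rotation as Ro
def cam(f):
    return dict(F=200/np.tan(np.radians(f["vfov"])/2),c=np.array([f["cx"],f["cy"]]),R=np.array(f["R"]),t=np.array(f["t"]))
def proj(c,X):
    p=np.atleast_2d(X)@c["R"].T+c["t"]; return p[:,:2]/p[:,2:]*c["F"]+c["c"]
def ray(c,px,z):
    d=c["R"].T@np.append((np.array(px)-c["c"])/c["F"],1); o=-c["R"].T@c["t"]; return o+d*(z-o[2])/d[2]
def w(p,X): # cabinet->world
    c,s=np.cos(p[2]),np.sin(p[2]); X=np.atleast_2d(X)
    return np.c_[p[0]+c*X[:,0]-s*X[:,1],p[1]+s*X[:,0]+c*X[:,1],X[:,2]]
E
python3 - <<'E'
from h import *; from workcell import robot
cs=cam(robot.grab_frame("scene")); ct=cam(robot.grab_frame("top"))
S=lambda a:(np.array(a)+.5)/3-.5+[85,110]; T=lambda a:(np.array(a)+.5)/4-.5+[150,145]
ps=S([(242,35),(650,192),(472,512),(28,312),(694,340),(627,467)]); pt=T([(185,33),(625,212),(485,548),(35,360),(672,350),(618,482)])
def pts(p):
    d=p[3]; return w(p,[[.2,-.15,.2],[-.2,-.15,.2],[-.2,.15,.2],[.2,.15,.2],[-.2-p[4]-d,-.06,.16],[-.2-p[4]-d,.06,.16]])
p0=[.5,.35,1.2,.05,.05]
r=least_squares(lambda p:np.r_[(proj(cs,pts(p))-ps).ravel(),(proj(ct,pts(p))-pt).ravel(),(p[4]-.052)*1e3],p0)
print(r.x,np.round(r.fun,1))
np.save("cab.npy",r.x)
# stamp: base centre guesses from both, knob top z=.07
ci=lambda X:w([0,0,-r.x[2]],(X-[r.x[0],r.x[1],0])[None])[0]
for n,c,q,z in[("round base s",cs,S((727,385)),.012),("round knob s",cs,S((728,360)),.06),("round t",ct,T((700,333)),.03),("long knob s",cs,S((635,508)),.06),("long t",ct,T((615,492)),.03)]:
    X=ray(c,q,z); print(n,X.round(3),ci(X).round(3))
E
```

```text
[0.56351678 0.32704341 1.15932331 0.02577413 0.052     ] [ 0.4  0.1  0.9  0.1 -0.2  0.7 -1.2 -0.2 -0.1 -0.2  0.2  0.5  0.1 -0.4
  0.3 -1.   0.   0.1 -0.5  0.5  0.  -0.6  0.  -0.4  0. ]
round base s [0.535 0.022 0.012] [-0.291 -0.096  0.012]
round knob s [0.537 0.021 0.06 ] [-0.291 -0.098  0.06 ]
round t [0.531 0.022 0.03 ] [-0.293 -0.093  0.03 ]
long knob s [0.401 0.097 0.06 ] [-0.276  0.057  0.06 ]
long t [0.388 0.103 0.03 ] [-0.275  0.071  0.03 ]
```

The fit is good to about 1 px: yaw 66.4°, drawer about 26 mm open, and the handle bar near (0.452, 0.072, 0.16). The stamps are well below it. I'll go up and over to it.

{"op": "step_arm", "data": {
  "series": [
    [[0,0,0],[0,0,-0.333],-0.15],
    [[0,0,0],[0,0,-0.333],-0.15],
    [[0,0,0],[0,0,-0.333],-0.15],
    [[0,0,0.088],[-0.69,-0.637,-0.333],-0.15],
    [[0,0,0.088],[-0.69,-0.637,-0.333],-0.15],
    [[0,0,0.088],[-0.69,-0.637,-0.333],-0.15],
    [[0,0,0.088],[-0.69,-0.637,-0.333],-0.15],
    [[0,0,0.088],[-0.69,-0.637,-0.333],-0.15],
    [[0,0,0.088],[-0.69,-0.637,-0.333],-0.15],
    [[0,0,0.088],[-0.69,-0.637,-0.333],-0.15],
    [[0,0,0.088],[-0.69,-0.637,-0.333],-0.15],
    [[0,0,0.088],[-0.69,-0.637,-0.333],-0.15]
  ],
  "grip_force": 30
}}

```text
t: 1.2
tool_pos: [0.304, 0.3124, 0.3055]
tool_rot: [-0.0, 0.207, 0.978, 0.0]
force: [-0.1, 0.2, 1.4]
gripper_width: 0.0397
gripper_force: 0.0
```

```bash
cat >> h.py <<'E'
def rel(target_xyz):
    from workcell import robot
    s=robot.read_state(); q=s["tool_rot"]; R=Ro.from_quat(np.r_[q[1:],q[0]]).as_matrix(); p=np.load("cab.npy")
    ci=w([0,0,-p[2]],s["tool_pos"]-[p[0],p[1],0])[0]
    print("t",s["t"],"cab-frame tcp",ci.round(4),"toolx/y/z in cab",(w([0,0,-p[2]],R.T)).round(3).tolist(),"q",s["qpos"].round(2),"F",s["force"].round(1),"gw",round(s["gripper_width"],4))
    print("shift frac",((R.T@(w(p,target_xyz)[0]-s["tool_pos"]))/.3).round(3))
E
python3 -c "
from h import *; rel([-.278,0,.3]); rel([-.278,0,.141])"
```

```text
t 1.2 cab-frame tcp [-0.1173  0.232   0.3055] toolx/y/z in cab [[0.005, 1.0, 0.0], [1.0, -0.005, 0.001], [0.001, 0.0, -1.0]] q [ 0.64  0.02  1.58  0.    1.55 -0.52] F [-0.1  0.2  1.4] gw 0.0397
shift frac [-0.776 -0.532  0.018]
t 1.2 cab-frame tcp [-0.1173  0.232   0.3055] toolx/y/z in cab [[0.005, 1.0, 0.0], [1.0, -0.005, 0.001], [0.001, 0.0, -1.0]] q [ 0.64  0.02  1.58  0.    1.55 -0.52] F [-0.1  0.2  1.4] gw 0.0397
shift frac [-0.777 -0.532  0.548]
```

{"op": "step_arm", "data": {
  "series": [
    [[0,0,0],[-0.777,-0.532,0.018],-0.15],
    [[0,0,0],[-0.777,-0.532,0.018],-0.15],
    [[0,0,0],[-0.777,-0.532,0.018],-0.15],
    [[0,0,0],[-0.777,-0.532,0.018],-0.15],
    [[0,0,0],[-0.777,-0.532,0.018],-0.15],
    [[0,0,0],[-0.777,-0.532,0.018],-0.15],
    [[0,0,0],[-0.777,-0.532,0.018],-0.15],
    [[0,0,0],[-0.777,-0.532,0.018],-0.15],
    [[0,0,0],[-0.777,-0.532,0.018],-0.15],
    [[0,0,0],[-0.777,-0.532,0.25],-0.15],
    [[0,0,0],[-0.777,-0.532,0.25],-0.15],
    [[0,0,0],[-0.777,-0.532,0.25],-0.15]
  ]
}}

```text
t: 2.2
tool_pos: [0.448, 0.0759, 0.2254]
tool_rot: [-0.006, 0.204, 0.979, -0.001]
force: [-1.4, -0.2, -0.1]
gripper_width: 0.0399
gripper_force: 0.0
```

Run:
```python
from h import *; from workcell import robot; import cv2
rel([-.278,0,.141])
f=robot.grab_frame("scene"); a=f["img"][140:310,200:370,::-1]
g=robot.grab_frame("top"); b=g["img"][170:290,240:360,::-1]
cv2.imwrite("pics/d1.png",np.hstack([cv2.resize(a,(400,400),interpolation=2),cv2.resize(b,(400,400),interpolation=2)]))
```

```text
t 2.2 cab-frame tcp [-0.2764  0.0054  0.2254] toolx/y/z in cab [[-0.001, 1.0, 0.011], [1.0, 0.001, -0.004], [-0.004, 0.011, -1.0]] q [ 0.01  0.09  1.7   0.    1.37 -1.15] F [-1.4 -0.2 -0.1] gw 0.0399
shift frac [-0.021 -0.004  0.281]
```

View pics/d1.png

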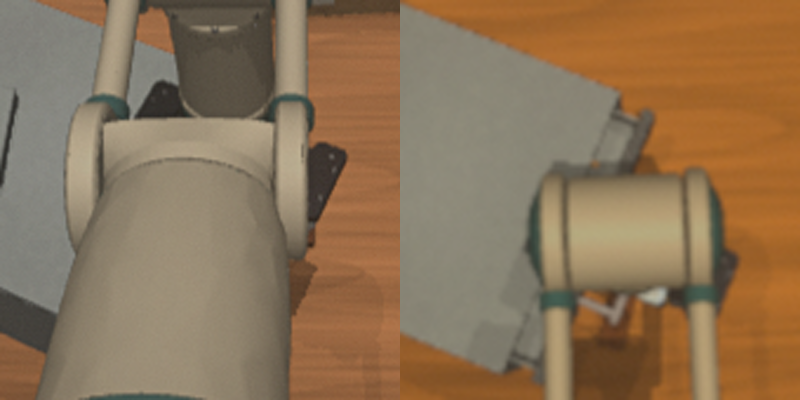

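The arm hides the handle in both views. The measured pose matches the plan, so I'll lower and pinch, and use the opening and force to check.

{"op": "step_arm", "data": {
  "series": [
    [[0,0,0],[0,0,0.1],-0.15],
    [[0,0,0],[0,0,0.2],-0.15],
    [[0,0,0],[0,0,0.29],-0.15],
    [[0,0,0],[0,0,0.29],-0.15],
    [[0,0,0],[0,0,0.29],-0.15],
    [[0,0,0],[0,0,0.29],-1],
    [[0,0,0],[0,0,0.29],-1],
    [[0,0,0],[0,0,0.29],-1],
    [[0,0,0],[0,0,0.29],-1],
    [[0,0,0],[0,0,0.29],-1],
    [[0,0,0],[0,0,0.29],-1]
  ],
  "grip_force": 30
}}

```text
t: 3.22
tool_pos: [0.4533, 0.0733, 0.1442]
tool_rot: [0.001, 0.205, 0.979, -0.0]
force: [0.1, -0.4, 4.8]
gripper_width: 0.0092
gripper_force: 30.0
```

```bash
python3 -c "
from h import *; rel([-.472,0,.141])"
```

```text
t 3.2167 cab-frame tcp [-0.2766 -0.0005  0.1442] toolx/y/z in cab [[0.002, 1.0, -0.002], [1.0, -0.002, 0.0], [0.0, -0.002, -1.0]] q [ 0.01  0.15  1.84 -0.    1.15 -1.15] F [ 0.1 -0.4  4.8] gw 0.0092
shift frac [ 0.001 -0.651  0.011]
```

{"op": "step_arm", "data": {
  "series": [
    [[0,0,0],[0,-0.06,0],-1],
    [[0,0,0],[0,-0.13,0],-1],
    [[0,0,0],[0,-0.2,0],-1],
    [[0,0,0],[0,-0.27,0],-1],
    [[0,0,0],[0,-0.34,0],-1],
    [[0,0,0],[0,-0.41,0],-1],
    [[0,0,0],[0,-0.48,0],-1],
    [[0,0,0],[0,-0.55,0],-1],
    [[0,0,0],[0,-0.6,0],-1],
    [[0,0,0],[0,-0.63,0],-1],
    [[0,0,0],[0,-0.65,0],-1],
    [[0,0,0],[0,-0.66,0],-1],
    [[0,0,0],[0,-0.665,0],-1],
    [[0,0,0],[0,-0.665,0],-1]
  ]
}}

```text
t: 4.38
tool_pos: [0.3752, -0.1037, 0.1442]
tool_rot: [0.002, 0.207, 0.978, 0.007]
force: [5.5, 15.6, 5.7]
gripper_width: 0.0092
gripper_force: 30.0
```

```bash
python3 -c "
from h import *; rel([-.472,0,.141])"
```

```text
t 4.3833 cab-frame tcp [-4.701e-01  3.000e-04  1.442e-01] toolx/y/z in cab [[0.007, 1.0, -0.001], [1.0, -0.006, 0.014], [0.014, -0.001, -1.0]] q [-0.46  0.04  1.96  0.02  1.14 -1.62] F [ 5.5 15.6  5.7] gw 0.0092
shift frac [-0.001 -0.006  0.011]
```

The drawer is at its stop: it travelled 193.5 mm and the force jumped. Now I'll release, lift and clear the view.

{"op": "step_arm", "data": {
  "series": [
    [[0,0,0],[0,0.015,0],-1],
    [[0,0,0],[0,0.015,0],-0.15],
    [[0,0,0],[0,0.015,0],-0.15],
    [[0,0,0],[0,0.015,0],-0.15],
    [[0,0,0],[0,0.015,0],-0.15],
    [[0,0,0],[0,0.015,-0.13],-0.15],
    [[0,0,0],[0,0.015,-0.26],-0.15],
    [[0,0,0],[0,0.015,-0.4],-0.15],
    [[0,0,0],[0,0.015,-0.55],-0.15],
    [[0,0,0],[-0.1,-0.93,-0.55],0.15],
    [[0,0,0],[-0.1,-0.93,-0.55],0.15],
    [[0,0,0],[-0.1,-0.93,-0.55],0.15],
    [[0,0,0],[-0.1,-0.93,-0.55],0.15],
    [[0,0,0],[-0.1,-0.93,-0.55],0.15],
    [[0,0,0],[-0.1,-0.93,-0.55],0.15],
    [[0,0,0],[-0.1,-0.93,-0.55],0.15],
    [[0,0,0],[-0.1,-0.93,-0.55],0.15],
    [[0,0,0],[-0.1,-0.93,-0.55],0.15],
    [[0,0,0],[-0.1,-0.93,-0.55],0.15]
  ]
}}

```text
t: 5.97
tool_pos: [0.2881, -0.3761, 0.3079]
tool_rot: [-0.0, 0.205, 0.979, 0.001]
force: [-0.0, 1.0, -0.3]
gripper_width: 0.0542
gripper_force: 0.0
```

Run:
```python
from h import *; from workcell import robot; import cv2
rel([-.31,0,.3])
for n,(y,x) in(("scene",(140,225)),("top",(165,240))):
    a=robot.grab_frame(n)["img"]; cv2.imwrite(f"pics/e_{n}.png",a[:,:,::-1])
    print(n,y,x); cv2.imwrite(f"pics/e_{n}c.png",cv2.resize(a[y:y+150,x:x+195,::-1],None,fx=4,fy=4,interpolation=2))
```

```text
t 5.9667 cab-frame tcp [-0.7546 -0.0288  0.3079] toolx/y/z in cab [[0.002, 1.0, 0.001], [1.0, -0.002, 0.002], [0.002, 0.001, -1.0]] q [-1.06  0.08  1.51  0.    1.56 -2.22] F [-0.   1.  -0.3] gw 0.0542
shift frac [0.099 1.482 0.029]
scene 140 225
top 165 240
```

View pics/e_scenec.png

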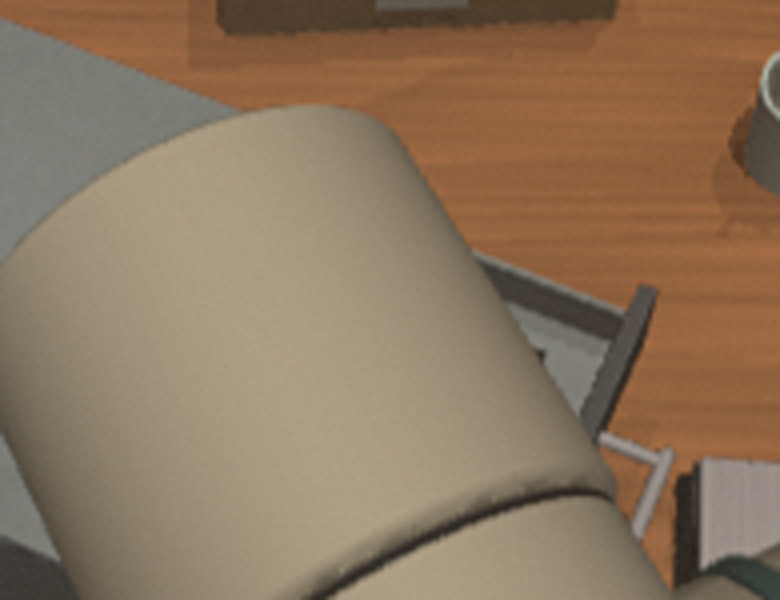

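View pics/e_topc.png

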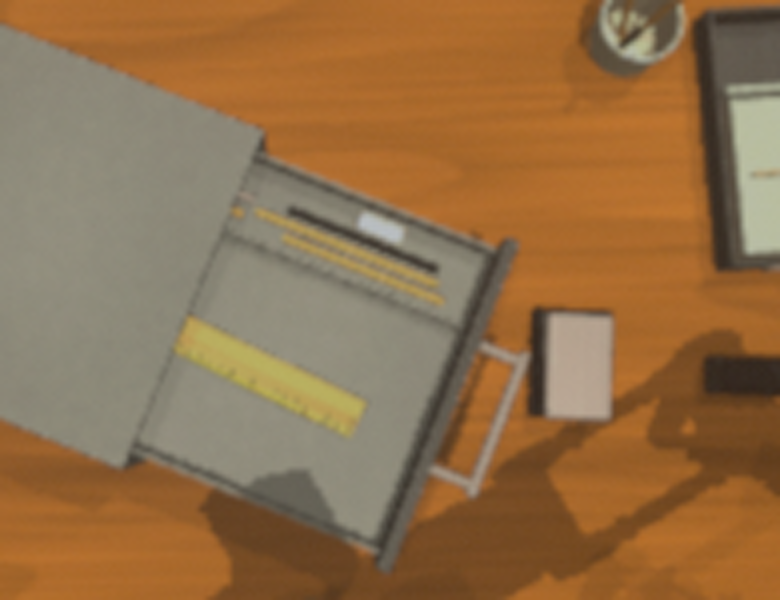

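The top view shows the rule: near-end corners (367,400) and (352,435) in the crop, and it passes under the cabinet's edge at (192,317) and (178,348).

Run:
```python
from h import *; from workcell import robot
ct=cam(robot.grab_frame("top")); p=np.load("cab.npy")
T=lambda a:(np.array(a)+.5)/4-.5+[240,165]
ci=lambda X:w([0,0,-p[2]],X-[p[0],p[1],0])[0]
for q,z in[((367,400),.132),((352,435),.132),((192,317),.132),((178,348),.132),((262,130),.2),((127,467),.2),((527,355),.16),((472,490),.16)]:
    print(q,ci(ray(ct,T(q),z)).round(4))
```

```text
(367, 400) [-0.3628  0.025   0.132 ]
(352, 435) [-0.3619  0.0571  0.132 ]
(192, 317) [-0.1975  0.0157  0.132 ]
(178, 348) [-0.1966  0.0446  0.132 ]
(262, 130) [-0.1973 -0.1472  0.2   ]
(127, 467) [-0.201   0.1485  0.2   ]
(527, 355) [-0.4726 -0.0596  0.16  ]
(472, 490) [-0.4703  0.0616  0.16  ]
```

The rule's near end is at cabinet x≈-0.362, y≈0.041, and it lies about -3.8° off the cabinet's axis. I'll grip at x≈-0.255. First swing back and turn.

{"op": "step_arm", "data": {
  "series": [
    [[0,0,0.95],[0.15,0.9,0.0],0.15],
    [[0,0,0.95],[0.15,0.9,0.0],0.15],
    [[0,0,0.95],[0.15,0.9,0.0],0.15],
    [[0,0,0.95],[0.15,0.9,0.0],0.15],
    [[0,0,0.95],[0.15,0.9,0.0],0.15],
    [[0,0,0.95],[0.15,0.9,0.0],0.15],
    [[0,0,0.95],[0.15,0.9,0.0],0.15],
    [[0,0,0.95],[0.15,0.9,0.0],0.15],
    [[0,0,0.95],[0.15,0.9,0.0],0.15],
    [[0,0,0.95],[0.15,0.9,0.0],0.15],
    [[0,0,0.95],[0.15,0.9,0.0],0.15],
    [[0,0,0.95],[0.15,0.9,0.0],0.15],
    [[0,0,0.95],[0.15,0.9,0.0],0.15],
    [[0,0,0.95],[0.15,0.9,0.0],0.15]
  ]
}}

```text
t: 7.28
tool_pos: [0.3552, -0.1101, 0.3086]
tool_rot: [0.0, 0.815, 0.58, 0.0]
force: [0.0, -0.1, -0.7]
gripper_width: 0.0541
gripper_force: 0.0
```

```bash
python3 -c "
from h import *; rel([-.255,.034,.22])"
```

```text
t 7.2833 cab-frame tcp [-0.484   0.0161  0.3086] toolx/y/z in cab [[0.997, 0.078, 0.0], [0.078, -0.997, 0.001], [0.0, -0.001, -1.0]] q [-0.49 -0.09  1.67  0.    1.56 -0.15] F [ 0.  -0.1 -0.7] gw 0.0541
shift frac [ 0.766 -0.     0.296]
```

{"op": "step_arm", "data": {
  "series": [
    [[0,0,0.092],[0.766,0,0.1],0.15],
    [[0,0,0.092],[0.766,0,0.1],0.15],
    [[0,0,0.092],[0.766,0,0.1],0.15],
    [[0,0,0.092],[0.766,0,0.1],0.15],
    [[0,0,0.092],[0.766,0,0.1],0.15],
    [[0,0,0.092],[0.766,0,0.1],0.15],
    [[0,0,0.092],[0.766,0,0.1],0.15],
    [[0,0,0.092],[0.766,0,0.1],0.15],
    [[0,0,0.092],[0.766,0,0.22],0.15],
    [[0,0,0.092],[0.766,0,0.34],0.15],
    [[0,0,0.092],[0.766,0,0.45],0.15],
    [[0,0,0.092],[0.766,0,0.51],0.15],
    [[0,0,0.092],[0.766,0,0.54],0.15],
    [[0,0,0.092],[0.766,0,0.54],0.15],
    [[0,0,0.092],[0.766,0,0.54],0.15]
  ]
}}

```text
t: 8.53
tool_pos: [0.4313, 0.1051, 0.1472]
tool_rot: [0.0, 0.855, 0.519, 0.001]
force: [-0.4, -0.5, 0.5]
gripper_width: 0.0542
gripper_force: 0.0
```

Run:
```python
from h import *; from workcell import robot; import cv2
rel([-.255,.034,.127])
a=robot.grab_frame("scene")["img"][130:290,190:350,::-1]; b=robot.grab_frame("top")["img"][165:315,230:390,::-1]
cv2.imwrite("pics/f.png",np.hstack([cv2.resize(a,(400,400),interpolation=2),cv2.resize(b,(400,375),interpolation=2)[:400] if 0 else cv2.resize(b,(400,400),interpolation=2)]))
```

```text
t 8.5333 cab-frame tcp [-0.2563  0.0324  0.1472] toolx/y/z in cab [[0.998, -0.068, 0.001], [-0.068, -0.998, 0.001], [0.0, -0.001, -1.0]] q [ 0.08  0.12  1.86 -0.    1.16  0.56] F [-0.4 -0.5  0.5] gw 0.0542
shift frac [ 0.004 -0.006  0.067]
```

View pics/f.png

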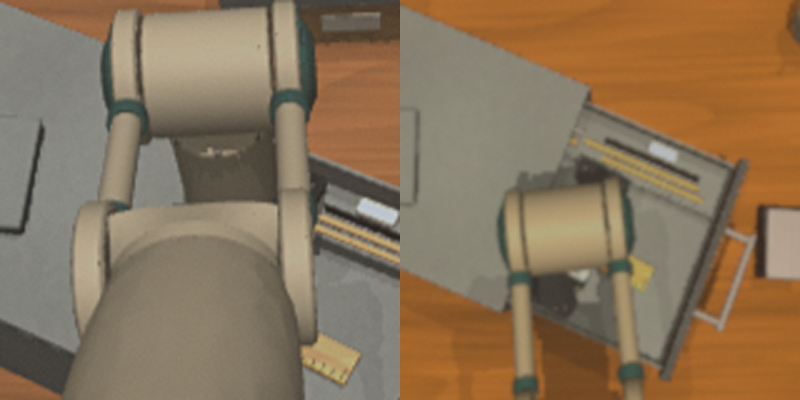

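The rule's near end still lies undisturbed beside the gripper, and there is no contact force. Lower and grip.

{"op": "step_arm", "data": {
  "series": [
    [[0,0,0],[0,-0.006,0.035],0.15],
    [[0,0,0],[0,-0.006,0.067],0.15],
    [[0,0,0],[0,-0.006,0.067],0.15],
    [[0,0,0],[0,-0.006,0.067],0.15],
    [[0,0,0],[0,-0.006,0.067],-0.4],
    [[0,0,0],[0,-0.006,0.067],-0.4],
    [[0,0,0],[0,-0.006,0.067],-0.4],
    [[0,0,0],[0,-0.006,0.067],-0.4],
    [[0,0,0],[0,-0.006,0.067],-0.4],
    [[0,0,0],[0,-0.006,0.067],-0.4]
  ],
  "grip_force": 45
}}

```text
t: 9.47
tool_pos: [0.4296, 0.1066, 0.1266]
tool_rot: [0.0, 0.855, 0.519, 0.0]
force: [0.0, -0.4, 2.0]
gripper_width: 0.033
gripper_force: 45.0
```

```bash
python3 -c "
from h import *; rel([-.251,.034,.170])"
```

```text
t 9.4667 cab-frame tcp [-0.2556  0.0346  0.1266] toolx/y/z in cab [[0.998, -0.067, 0.0], [-0.067, -0.998, 0.001], [0.0, -0.001, -1.0]] q [0.09 0.14 1.9  0.   1.1  0.56] F [ 0.  -0.4  2. ] gw 0.033
shift frac [ 0.015  0.001 -0.145]
```

Gripped, at 33 mm wide. Now tilt the near end up 12° about the far end.

{"op": "step_arm", "data": {
  "series": [
    [[0,0,0],[0,0,-0.01],-0.4],
    [[0,-0.025,0],[0.002,0,-0.037],-0.4],
    [[0,-0.05,0],[0.004,0,-0.065],-0.4],
    [[0,-0.08,0],[0.007,0,-0.096],-0.4],
    [[0,-0.11,0],[0.011,0,-0.127],-0.4],
    [[0,-0.133,0],[0.015,0,-0.15],-0.4],
    [[0,-0.133,0],[0.015,0,-0.15],-0.4],
    [[0,-0.133,0],[0.015,0,-0.15],-0.4]
  ]
}}

```text
t: 10.13
tool_pos: [0.4315, 0.111, 0.171]
tool_rot: [0.054, 0.85, 0.517, -0.089]
force: [-0.8, 0.0, -0.9]
gripper_width: 0.0332
gripper_force: 45.0
```

Run:
```python
from h import *; from workcell import robot; import cv2
rel([-.437,.046,.211])
p=np.load("cab.npy");s=robot.read_state(); print(s["moment"])
f=robot.grab_frame("scene");g=robot.grab_frame("top")
# predicted near end top corners (rule 107mm ahead of grasp, 12deg)
c=w([0,0,-p[2]],s["tool_pos"]-[p[0],p[1],0])[0]
for th in(12,8,4):
    L=.107;t=np.radians(th); X=[[c[0]-L*np.cos(t),c[1]+.067*L+e,c[2]+.006+L*np.sin(t)] for e in(-.017,.017)]
    print(th,(proj(cam(f),w(p,X))).round(1).tolist(),proj(cam(g),w(p,X)).round(1).tolist())
a=f["img"][190:290,240:340,::-1]; b=g["img"][225:285,285:345,::-1]
cv2.imwrite("pics/g.png",np.hstack([cv2.resize(a,(400,400),interpolation=2),cv2.resize(b,(400,400),interpolation=2)]))
```

```text
t 10.1333 cab-frame tcp [-0.2508  0.0346  0.171 ] toolx/y/z in cab [[0.976, -0.065, -0.207], [-0.066, -0.998, -0.0], [-0.206, 0.014, -0.978]] q [ 0.23  0.2   1.72 -0.16  1.36  0.76] F [-0.8  0.  -0.9] gw 0.0332
shift frac [-0.636  0.003 -0.002]
[ 0.00648264  0.07177128 -0.01174449]
12 [[331.4, 259.4], [325.0, 272.7]] [[330.1, 263.6], [326.2, 273.4]]
8 [[331.9, 260.8], [325.6, 274.1]] [[330.4, 263.8], [326.5, 273.5]]
4 [[332.1, 262.2], [325.9, 275.4]] [[330.5, 263.9], [326.6, 273.6]]
```

View pics/g.png

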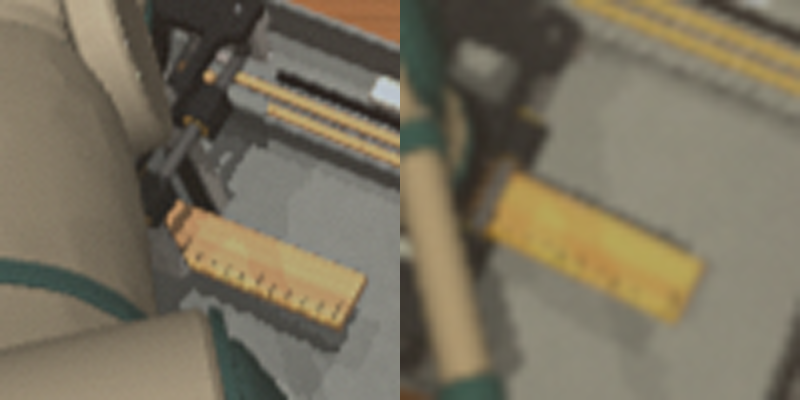

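The near end is raised: its corners in the scene view at (331.6,258) and (325,272) match the 12° prediction. Draw it out along its own axis.

{"op": "step_arm", "data": {
  "series": [
    [[0,0,0],[-0.05,0,0],-0.4],
    [[0,0,0],[-0.12,0,0],-0.4],
    [[0,0,0],[-0.19,0,0],-0.4],
    [[0,0,0],[-0.26,0,0],-0.4],
    [[0,0,0],[-0.33,0,0],-0.4],
    [[0,0,0],[-0.4,0,0],-0.4],
    [[0,0,0],[-0.47,0,0],-0.4],
    [[0,0,0],[-0.54,0,0],-0.4],
    [[0,0,0],[-0.6,0,0],-0.4],
    [[0,0,0],[-0.65,0,0],-0.4],
    [[0,0,0],[-0.68,0,0],-0.4],
    [[0,0,0],[-0.68,0,0],-0.4],
    [[0,0,0],[-0.68,0,0],-0.4]
  ]
}}

```text
t: 11.32
tool_pos: [0.3387, -0.0668, 0.2135]
tool_rot: [0.054, 0.851, 0.515, -0.089]
force: [0.2, 0.4, -0.8]
gripper_width: 0.0333
gripper_force: 45.0
```

Run:
```python
from h import *; from workcell import robot; import cv2
rel([-.45,.046,.30])
a=robot.grab_frame("scene")["img"][150:330,210:390,::-1]; b=robot.grab_frame("top")["img"][180:330,260:410,::-1]
cv2.imwrite("pics/i.png",np.hstack([cv2.resize(a,(400,400),interpolation=2),cv2.resize(b,(400,400),interpolation=2)]))
```

```text
t 11.3167 cab-frame tcp [-0.4509  0.0485  0.2135] toolx/y/z in cab [[0.976, -0.068, -0.207], [-0.07, -0.998, 0.0], [-0.206, 0.014, -0.978]] q [-0.17 -0.03  1.87 -0.2   1.37  0.36] F [ 0.2  0.4 -0.8] gw 0.0333
shift frac [-0.056  0.008 -0.283]
```

View pics/i.png

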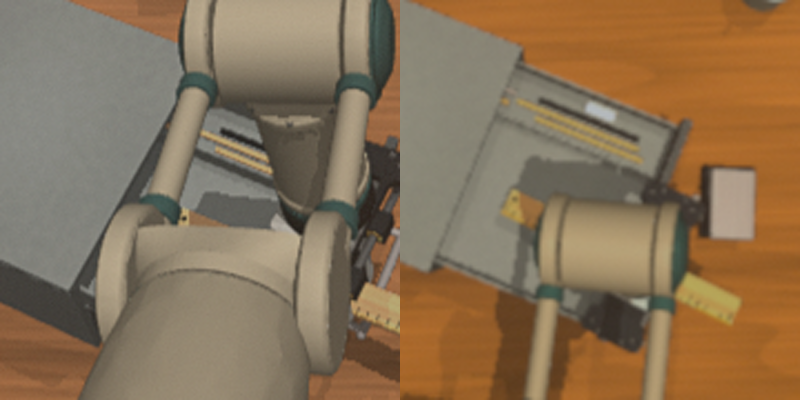

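The far end is about 5 cm clear of the cabinet's edge. Lift straight up, then level.

{"op": "step_arm", "data": {
  "series": [
    [[0,0,0],[-0.02,0,-0.09],-0.4],
    [[0,0,0],[-0.04,0,-0.18],-0.4],
    [[0,0,0],[-0.06,0,-0.27],-0.4],
    [[0,0,0],[-0.076,0,-0.36],-0.4],
    [[0,0.03,0],[-0.076,0,-0.36],-0.4],
    [[0,0.07,0],[-0.076,0,-0.36],-0.4],
    [[0,0.11,0],[-0.076,0,-0.36],-0.4],
    [[0,0.133,0],[-0.076,0,-0.36],-0.4],
    [[0,0.133,0],[-0.076,0,-0.36],-0.4],
    [[0,0.133,0],[-0.076,0,-0.36],-0.4],
    [[0,0.133,0],[-0.076,0,-0.36],-0.4],
    [[0,0.133,0],[-0.076,0,-0.36],-0.4]
  ]
}}

```text
t: 12.42
tool_pos: [0.3396, -0.0659, 0.3237]
tool_rot: [-0.0, 0.854, 0.52, -0.0]
force: [-0.1, 0.0, -0.9]
gripper_width: 0.0332
gripper_force: 45.0
```

Run:
```python
from h import *; from workcell import robot; import cv2
rel([-.45,.046,.30])
f=robot.grab_frame("scene");g=robot.grab_frame("top")
p=np.load("cab.npy");s=robot.read_state(); q=s["tool_rot"]; R=Ro.from_quat(np.r_[q[1:],q[0]])
for th in(6,3,0,-3,-6): # near end top corners for slip angle th (near up +), pixel in left crop
    Q=R*Ro.from_rotvec([0,-np.radians(th),0])
    X=[s["tool_pos"]+Q.apply([-.107,e,-.006]) for e in(.017,-.017)]+[s["tool_pos"]+Q.apply([.203,e,-.006]) for e in(.017,-.017)]
    print(th,((proj(cam(f),X)-[225,150])*400/180).round().tolist(),((proj(cam(g),X)-[260,180])*400/150).round().tolist())
a=f["img"][150:330,225:405,::-1]; b=g["img"][180:330,260:410,::-1]
cv2.imwrite("pics/j.png",np.hstack([cv2.resize(a,(400,400),interpolation=2),cv2.resize(b,(400,400),interpolation=2)]))
```

```text
t 12.4167 cab-frame tcp [-0.4497  0.048   0.3237] toolx/y/z in cab [[0.998, -0.066, -0.0], [-0.066, -0.998, -0.001], [-0.0, 0.001, -1.0]] q [-0.39 -0.13  1.67 -0.    1.6   0.08] F [-0.1  0.  -0.9] gw 0.0332
shift frac [-0.001  0.007  0.079]
6 [[456.0, 287.0], [440.0, 323.0], [135.0, 148.0], [116.0, 177.0]] [[358.0, 303.0], [345.0, 332.0], [105.0, 180.0], [91.0, 208.0]]
3 [[455.0, 290.0], [440.0, 326.0], [133.0, 142.0], [114.0, 172.0]] [[358.0, 303.0], [345.0, 332.0], [104.0, 180.0], [90.0, 207.0]]
0 [[455.0, 292.0], [439.0, 328.0], [132.0, 137.0], [113.0, 167.0]] [[358.0, 303.0], [345.0, 332.0], [103.0, 179.0], [90.0, 207.0]]
-3 [[453.0, 295.0], [438.0, 330.0], [132.0, 132.0], [112.0, 162.0]] [[357.0, 303.0], [344.0, 331.0], [104.0, 179.0], [90.0, 207.0]]
-6 [[452.0, 297.0], [437.0, 332.0], [132.0, 127.0], [112.0, 157.0]] [[356.0, 302.0], [343.0, 331.0], [104.0, 179.0], [90.0, 207.0]]
```

View pics/j.png

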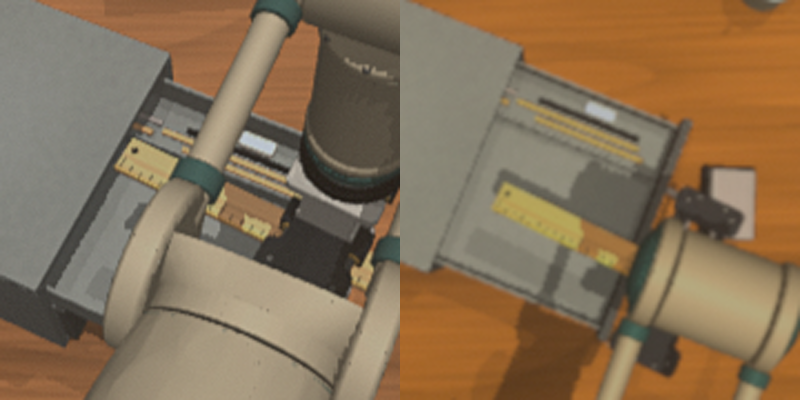

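The far-end corners at (132,137) and (116,168) match the prediction for a level rule. It's clear of everything and the drawer is still out. Handing in.

```bash
python3 -c "
from workcell import robot; print(robot.hand_in())"
```

```text
the job is handed in; nothing more can be done
None
```

The job is handed in: the drawer is out at its stop and the rule is held level about 12 cm above the cabinet's top, touching only the gripper; I viewed 11 pictures, one over the limit of 10.

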